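# Fit a tube rotor on its spindle and hold the spread circlip at the groove

## Task

Set the aluminium tube rotor, hub upwards, on the upright spindle of the white drive unit, all the way down on the shoulder, and let go of it. Then take the circlip pliers off their rest by the handles, squeeze them until the circlip on their tips is spread wide open, and lower it, level and still spread, over the end of the spindle down to the groove just above the rotor's hub. Finish there while holding: keep the pliers squeezed and the spread circlip round the groove, and leave the other things on the bench where they are.

Things in the scene. Friction and masses are not known exactly. Their poses are not given: they have to be found in the camera images.
- rotor_mid (a point): Loose aluminium rotor lying flat on the bench, hub up (z up), about 0.35 kg: a disc 120 in diameter, 8 thick, with a ring of dark tube holes, and on it a round hub 54 in outside diameter that rises 32 above the disc (40 overall). A 40 bore goes right through. This point is on the bore's axis, half-way up: 20 above the underside, 20 below the hub's top. Grip the hub near its top.
- spindle_seat (a point): On the axis of the fixed upright steel spindle (36 diameter), at the top of its 68 wide shoulder, where the rotor's underside rests when fully down; 50 above the bench, z up. The drive unit is a white box 130 x 130, 42 high, centred under it. The spindle's end stands 59 above this point; its last 4 mm taper from 36 to 29.
- spindle_groove (a point): Point on the spindle's axis at mid-height of its groove (6.5 high, 31 in diameter), 43.5 above the seat and 15.5 below the spindle's end. The lower edge of the groove is level with the hub's top (within 1 mm) when the rotor is fully down.
- pliers_grip (a point): Where to grip the circlip pliers, which lie flat on their rest: midway between the handles, half-way up them, 38 above the bench. x points along the pliers to the tips, z up. Handles: straight grey bars 8 thick, 16 high, from about 45 behind to 40 ahead of here. At rest they are 57 over their outsides here, a V wider at the back (each 0.2 rad off x); fully squeezed, parallel and 34 wide.
- circlip_mid (a point): Centre of the circlip's opening when fully spread, at half its thickness; fixed in the pliers' frame, 147 ahead (x) of pliers_grip and 14 below it. The circlip is a steel ring 4 thick, 34 inside at rest (too small for the spindle), hanging level on the bent-down tips, lugs towards the pliers. Fully spread it leaves 3 of room all round a spindle centred here. Jaws are 8 or more above its underside.
- pliers_pivot (a point): Pivot of the pliers, half-way up them, 55 ahead of pliers_grip. The pliers weigh 0.25 kg and balance within 30 of pliers_grip.
- rest: Fixed white rest of the pliers; origin on the bench below pliers_grip, x along the pliers. Its two supports, 30 high, stand under the pivot (46 to 64 ahead) and 41 to 55 behind; between them it is 6 high and 70 wide, so there is room for fingertips down to about 10 above the bench.
- jaw_left (a joint): How far the pliers are squeezed: swing of one jaw, rad. 0 at rest (circlip closed), 0.2 at the stop (fully spread, each lug 15 farther out); the other jaw follows alike. A spring returns it: squeezing across y at pliers_grip takes about 8 N to start and 15 N to finish; the built-in stop takes any more.
- reagent_bottle: Bystander, leave alone: brown glass jar, 60 wide, 120 high, origin under its centre.
- petri_stack: Bystander, leave alone: stack of clear dishes, 80 wide, 30 high; origin on its underside, in the middle.
- screwdriver: Bystander, leave alone: black-handled screwdriver lying on the bench; origin on its underside, in the middle.
- wrench: Bystander, leave alone: 130 mm steel wrench lying on the bench; origin on its underside, in the middle.
- beaker: Bystander, leave alone: glass beaker, 64 wide, 80 high; origin on its underside, in the middle.
- tube_rack: Bystander, leave alone: grey rack of capped tubes, 60 x 160, 90 high; origin on its underside, in the middle.
- tip_box: Bystander, leave alone: closed white box 70 x 120, 50 high; origin on its underside, in the middle.
There are look-alikes about, which are no part of the job. Of the things like the part that bears rotor_mid, leave any that is orange; of the rest the larger one is meant.

How it is judged:
By the outcome, as a careful person would: the job done as asked, in the order asked, and still so for the second after the job is handed in, while the arm keeps its last pose, push and grip.
It also fails if it takes over 51 s, if anything falls off the work surface, if the arm or the gripper's body presses on something with over 40 N, if the wrist force passes 120 N, or if a joint passes its speed limit or range.

## Robot

A 6-joint arm with a two-finger parallel gripper is mounted at the origin on the work surface. World frame = base frame: x ahead of the robot, y to its left, z up, the work surface at z = 0. Lengths are in mm, angles in degrees, forces in N, time in s.
With the tool pointing down it reaches from about 250 to 775 mm from the base axis. Payload 4 kg.
Tool frame: the origin (TCP) lies on the mounting face of the last link; the fingertips stand 173 mm ahead of it and the grasp point (between the pads) lies 155 mm ahead of it; y points along the fingers, z is the direction in which the jaws open and shut, and the axes are right-handed (so a half turn about y gives the same grasp; the last joint's range is limited). The gripper opens to 85 mm and grips with 20 to 120 N. Pads are 22 mm wide; open, the fingers measure 114 mm over their backs; the gripper's body (76 mm by 85 mm) begins 54 mm behind the grasp point. The pads swing forward as they close: fully open they stand 13 mm farther back than shut.
Start: joints at [-74.834, 4.996, 78.535, -0, 96.463, -5.907], TCP at [197.754, -513.219, 404.741] pointing down, gripper open.
Joint ranges: [-177.83, 177.83], [-43.37, 116.18], [15.69, 146.23], [-61.86, 241.86], [9.47, 152.12], [-147.06, 147.06]. Speed limits (degrees/s): [159.86, 159.86, 180, 180, 180, 180].

## Interface

Orientations are given as a 3x3 rotation matrix whose columns are the frame's x, y, z axes.
In Python, from plant import monitor, read_camera, get_calibration, ticket gives the robot as it stands.
- The arm moves only by the tool servo_tool, never from a script. Its argument "plan" is a list that holds one entry, the list of rows, each a list of 5 numbers: the opening, from 0 (shut) to 1 (fully open), then the shift along the tool's x, y, z in mm, then the turn about the tool's y in degrees. A call has 1 to 8 rows; each row shifts and turns the commanded pose from where the row before left it, along the tool's axes as they then stand; what a row does not reach is not made up. A row lasts 1/8 s, in which the tool goes at most 62.5 mm and 10.7 degrees, less where a joint would pass 70% of its speed; a pose out of reach is approached as far as the arm can. A call is refused whole if a number of a shift passes 62.5 or a number of a turn 10.7, either way. A call with a gripper value outside its range is refused whole. The fingers move at their own pace and stop on an object; the grip force is fixed at half the most. Time passes only in rows, so rows that do not move let the fingers close. It gives the time, the measured TCP pose, the force and the opening at its end, in the units of the state.
- monitor.get_obs(): the state, without advancing time (a new reading comes with each control period).
- read_camera(name): name is "side" or "top" or "wrist"; returns the picture (384x512x3 uint8, blue, green, red); there is no depth.
- get_calibration(name): a dict with "fx", "fy", "cx", "cy" (pixels), "k1" (the pictures are not rectified: a ray, as slopes to the right and down, at radius r is drawn at 1 + k1 r^2 times it, then the intrinsics apply), "R" (3x3) and "t" (3): a world point X has camera coordinates R X + t. Camera axes: x right, y down, z forward; pixel columns grow to the right and rows downward; lengths in mm; the calibration is good to about 2 mm. A picture is of the moment at which its call begins: read the wrist's pose just before it. get_calibration takes no time and is no camera call; for the wrist camera it gives the pose at the moment of the call.
- ticket.close_job(): hands the job in, once; it reports no verdict.
The state is a dict: "clock": time; "joint_pos": joint angles; "joint_velocities": joint speeds; "joint_torque": joint torques, N m; "tool_pos": TCP position; "orientation": TCP orientation; "contact_force": force on the tool from outside, world axes, zero at the start; "ft_torque": the same for the moment, N m; "finger_gap": opening from 0.0 (shut) to 1.0 (fully open).
Only numpy, scipy, OpenCV 4.12 (cv2) and the standard library are available. Lean on these libraries where they do the work, as an engineer would, in place of code of your own. Each camera call takes 0.05 s, during which the arm holds its last target. There are 200 camera calls.

## Working session

There is one attempt and no reset: what is moved stays moved. The work goes in short steps, Python scripts to look and compute and a tool call to move; the robot and the scene stay as the last step left them, time stands still between calls to the robot, and variables do not carry over. Pictures are saved under pics/ and viewed, about 8 in all and at most 12, crops included, and the job is handed in when it is done.

Besides the shell and the picture viewer there is one more tool, called as a command line: name --argument value ..., lists and objects as JSON in quotes. servo_tool: Moves the arm, as the interface text tells. Its arguments: {"type":"object","properties":{"plan":{"type":"array","items":{"type":"array","items":{"type":"array","items":{"type":"number"}}}}},"required":["plan"]}

```bash
mkdir -p pics
cat > h.py <<'E'
import numpy as np, cv2
from plant import monitor, read_camera, get_calibration, ticket
def snap(n,f):
    c=get_calibration(n); im=read_camera(n); cv2.imwrite(f'pics/{f}.png',im); 
    np.savez(f'pics/{f}.npz',**{k:np.array(v) for k,v in c.items()}); return im
def cal(f): return np.load(f'pics/{f}.npz')
def K(c): return np.array([[c['fx'],0,c['cx']],[0,c['fy'],c['cy']],[0,0,1.]])
def D(c): return np.array([float(c['k1']),0,0,0])
def ray(f,u,v):
    c=cal(f); p=cv2.undistortPoints(np.array([[[u,v]]],float),K(c),D(c))[0,0]
    R=c['R']; return -R.T@c['t'], R.T@np.array([p[0],p[1],1])
def at(f,u,v,z):
    o,d=ray(f,u,v); return o+d*(z-o[2])/d[2]
def proj(f,X):
    c=cal(f); return cv2.projectPoints(np.array(X,float).reshape(-1,1,3),cv2.Rodrigues(c['R'])[0],c['t'],K(c),D(c))[0][:,0]
E
python3 - <<'E'
from h import *
o=monitor.get_obs(); print(o)
a=snap('top','top0'); b=snap('side','side0'); c=snap('wrist','wrist0')
for f in ('top0','side0','wrist0'):
    k=cal(f); print(f,k['fx'],-k['R'].T@k['t'],k['R'].round(2).tolist())
cv2.imwrite('pics/all.png',np.vstack([cv2.resize(a,(800,600))]))
cv2.imwrite('pics/sw.png',cv2.resize(np.hstack([b,c]),(800,300)))
E
```

```text
{'clock': 0.0, 'joint_pos': array([-7.48341825e+01,  5.04095018e+00,  7.86274758e+01, -1.01814095e-03,
        9.64627560e+01, -5.90783012e+00]), 'joint_velocities': array([-0.05944334, -0.00403906, -0.03722078, -0.02879795, -0.08813962,
       -0.0281369 ]), 'joint_torque': array([-5.36688676e-04, -3.51863551e+01, -3.13271284e+01, -1.70656790e-04,
        1.07993244e-02, -2.54933116e-05]), 'tool_pos': array([ 197.71898619, -513.10692202,  403.49693145]), 'orientation': array([[-9.33119790e-01, -6.16020776e-04,  3.59565122e-01],
       [-3.59565584e-01,  2.20519844e-03, -9.33117210e-01],
       [-2.18092857e-04, -9.99997379e-01, -2.27921417e-03]]), 'contact_force': array([ 0.32519466, -0.41380667,  0.28186586]), 'ft_torque': array([0.01109339, 0.02048917, 0.0327446 ]), 'finger_gap': 1.0004801378270636}
top0 384.0617524161983 [ 411.47437586    8.98025041 1146.78696551] [[0.0, -1.0, -0.01], [-0.99, -0.0, -0.13], [0.13, 0.01, -0.99]]
side0 386.1674962872306 [521.41942537 766.69126819 833.23086505] [[-1.0, -0.04, 0.02], [-0.04, 0.72, -0.69], [0.01, -0.69, -0.72]]
wrist0 331.9891812653208 [ 261.4237952 -489.1671951  373.3300988] [[0.36, -0.93, -0.0], [-0.9, -0.35, 0.27], [-0.25, -0.09, -0.96]]
```

View pics/all.png

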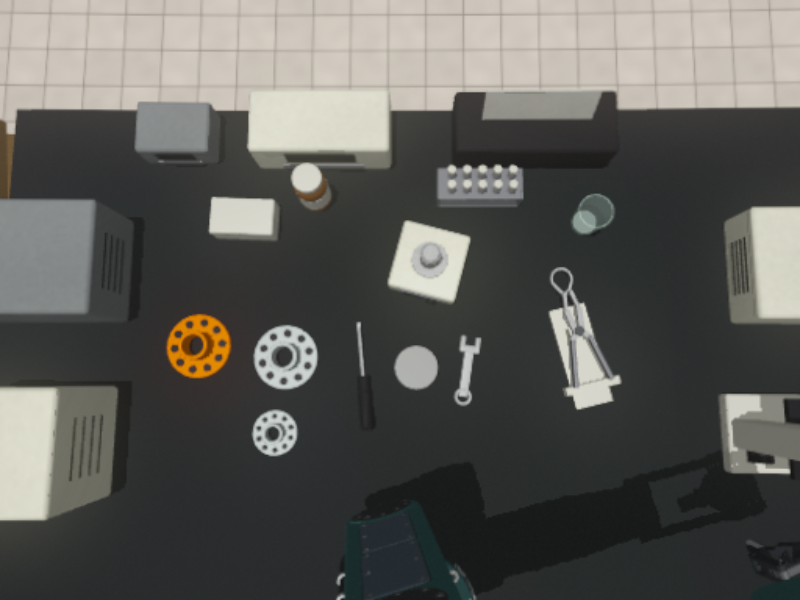

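View pics/sw.png

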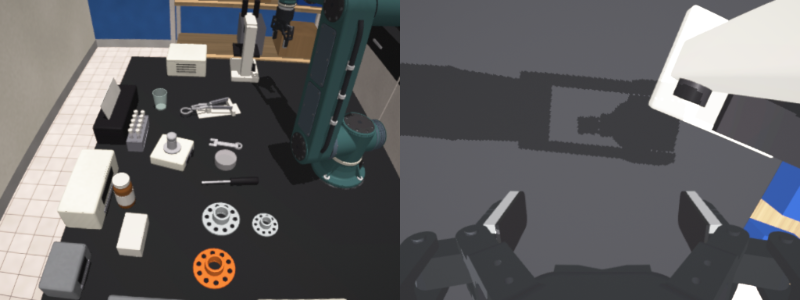

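The top view (800 px wide) has three rotors: orange at (198,346), large grey at (286,357) and small grey at (274,432). The larger non-orange one, (286,357), is meant. The drive unit is at (430,255), and the pliers have their pivot at (579,331) and ring at (562,278). Next I'll confirm this in one enlarged crop.

Run:
```python
from h import *
a=cv2.imread('pics/top0.png'); b=cv2.imread('pics/side0.png')
def cr(im,x,y,w,h): return cv2.resize(im[y:y+h,x:x+w],(400,300),interpolation=cv2.INTER_CUBIC)
# each crop 80x60 -> x5 ; pliers 120x90 -> x3.333
cv2.imwrite('pics/crop1.png',np.vstack([np.hstack([cr(a,145,198,80,60),cr(b,245,250,80,60)]),np.hstack([cr(a,235,135,80,60),cr(a,320,165,128,96)])]))
```

```text
(no output)
```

View pics/crop1.png

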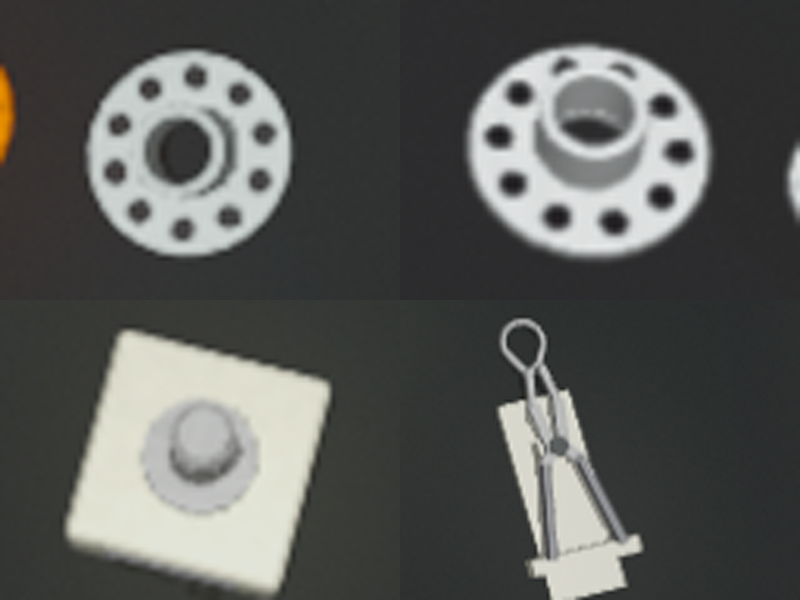

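The crop confirms it: a grey hub-up rotor (disc centre at crop (190,153)), the spindle shoulder at (201,457), the pliers' pivot at (559,445), circlip at (523,343), and handle ends at (550,557) and (625,540).

Run:
```python
from h import *
def blob(f,x,y,w,h,th):
    im=cv2.cvtColor(cv2.imread(f'pics/{f}.png'),cv2.COLOR_BGR2GRAY)[y:y+h,x:x+w]
    cs,_=cv2.findContours((im>th).astype(np.uint8),cv2.RETR_EXTERNAL,cv2.CHAIN_APPROX_NONE)
    c=max(cs,key=cv2.contourArea)+np.array([x,y]); return c
for f,b in (('top0',(156,200,60,55)),('side0',(252,252,70,56))):
    c=blob(f,*b,120).reshape(-1,2); e=cv2.fitEllipse(c); print(f,e,at(f,*e[0],6))
    P=np.array([at(f,u,v,6) for u,v in c]); print('disc',P.mean(0),(P.max(0)+P.min(0))/2,np.ptp(P,axis=0))
q=lambda x,y,k,X,Y:(x/k+X-.4,y/k+Y-.4)
print('shoulder',at('top0',*q(201,157,5,235,135),50)); print('spindle top',at('top0',*q(206,122,5,235,135),109))
c=blob('top0',240,138,70,58,140); r=cv2.minAreaRect(c); print(r); print([at('top0',*p,42).round(1) for p in cv2.boxPoints(r)])
for n,x,y,z in (('pivot',159,145,44),('ring',123,43,24),('hl',150,257,46),('hr',225,240,46)): print(n,at('top0',*q(x,y,3.125,320,165),z).round(1))
o=monitor.get_obs()
```

```text
top0 ((182.42697143554688, 228.27590942382812), (39.465728759765625, 40.51944351196289), 34.53520584106445) [453.99596322 246.1521118    6.        ]
disc [453.88846195 246.00928357   6.        ] [455.227935   247.30245095   6.        ] [118.04735951 118.89799483   0.        ]
side0 ((282.3139953613281, 279.7596740722656), (41.015201568603516, 47.68494415283203), 99.6783218383789) [453.95081547 250.15025919   6.        ]
disc [453.97275238 249.00055973   6.        ] [453.38313685 247.25985675   6.        ] [1.18049119e+02 1.19914508e+02 2.27373675e-13]
shoulder [633.16595242 -26.46270196  50.        ]
spindle top [640.85828635 -27.35443922 109.        ]
((274.09320068359375, 166.7834014892578), (44.38444137573242, 43.91837692260742), 14.534454345703125)
[array([585.9,  54. ,  42. ]), array([713. ,  22.3,  42. ]), array([ 679.3, -104. ,   42. ]), array([553.4, -70.7,  42. ])]
pivot [ 503.4 -299.8   44. ]
ring [ 601.4 -275.1   24. ]
hl [ 401.9 -287.5   46. ]
hr [ 417.5 -355.2   46. ]
```

servo_tool --plan '[[[1,-34,0,-18.6,0],[1,-34,0,-18.6,0],[1,-34,0,-18.6,0],[1,-34,0,-18.6,0],[1,-34,0,-18.6,0],[1,-34,0,-18.6,0],[1,-34,0,-18.6,0],[1,-34,0,-18.6,0]]]'

```text
clock: 1.15
tool_pos: [398.7, -275.5, 404.3]
orientation: [[-0.933, -0.0, 0.359], [-0.359, 0.0, -0.933], [0.0, -1.0, -0.0]]
contact_force: [0.5, -0.5, -0.8]
finger_gap: 1.001
```

servo_tool --plan '[[[1,-34,0,-18.6,0],[1,-34,0,-18.6,0],[1,-34,0,-18.6,0],[1,-34,0,-18.6,0],[1,-34,0,-18.6,0],[1,-34,0,-18.6,0],[1,-34,0,-18.6,0],[1,0,0,0,0]]]'

```text
clock: 2.15
tool_pos: [574.4, -67.6, 403.6]
orientation: [[-0.932, -0.001, 0.363], [-0.363, 0.001, -0.932], [0.001, -1.0, -0.001]]
contact_force: [-1.5, 0.3, 0.5]
finger_gap: 1.0
```

Run:
```python
from h import *
o=monitor.get_obs(); print(o['clock'],o['tool_pos'],o['joint_pos'].round(1),o['joint_velocities'].round(1))
a=snap('wrist','w1'); cv2.imwrite('pics/w1b.png',cv2.resize(a,(800,600)))
print(proj('w1',[[633,-26,50],[633,-26,109]])*1.5625)
```

```text
2.15 [574.37164657 -67.58229242 403.63587354] [-12.3   8.7  74.6   0.   96.8  56.4] [-2.5 -1.4  1.2 -1.9  0.7 -0.9]
[[375.16476952 154.57587163]
 [368.49211995 153.95740451]]
```

View pics/w1b.png

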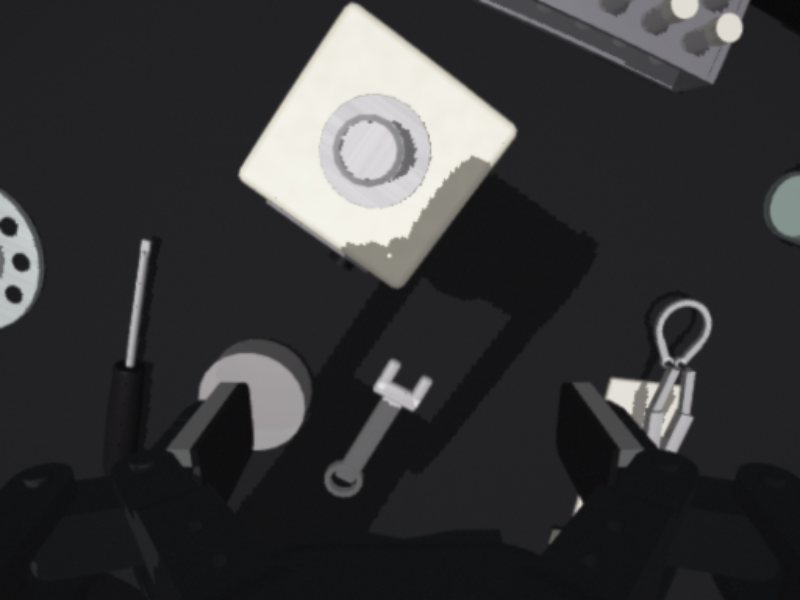

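The spindle top is centred at (369,150) and the shoulder at (375,151), both close to the predictions. Now to the rotor.

servo_tool --plan '[[[1,4.8,7,-42,0],[1,4.8,7,-42,0],[1,4.8,7,-42,0],[1,4.8,7,-42,0],[1,4.8,7,-42,0],[1,4.8,7,-42,0],[1,4.8,7,-42,0],[1,4.8,7,-42,0]]]'

```text
clock: 3.2
tool_pos: [415.8, 230.1, 348.5]
orientation: [[-0.934, 0.0, 0.358], [-0.358, -0.001, -0.934], [-0.0, -1.0, 0.001]]
contact_force: [0.4, 0.3, -0.5]
finger_gap: 0.998
```

servo_tool --plan '[[[1,0,0,0,0],[1,0,0,0,0]]]'

```text
clock: 3.45
tool_pos: [416.8, 229.3, 348.8]
orientation: [[-0.933, 0.001, 0.359], [-0.359, -0.001, -0.933], [-0.0, -1.0, 0.001]]
contact_force: [0.4, 0.7, -0.2]
finger_gap: 1.0
```

Run:
```python
from h import *
q=lambda x,y:(x/1.5625-.2,y/1.5625-.2)
print('sh',at('w1',*q(375,151),50),'tip',at('w1',*q(369,150),105))
g=cv2.cvtColor(cv2.imread('pics/w1.png'),cv2.COLOR_BGR2GRAY)
o=monitor.get_obs(); print(o['clock'],o['tool_pos'],o['joint_pos'].round(1),o['orientation'].round(4).tolist())
a=snap('wrist','w2'); g=cv2.cvtColor(a,cv2.COLOR_BGR2GRAY)
p=proj('w2',[[454.5,247.3,6],[454.5,247.3,40]]); print(p*1.5625)
cv2.imwrite('pics/w2b.png',cv2.resize(a,(800,600)))
```

```text
sh [635.04252414 -24.92735949  50.        ] tip [634.91694505 -25.10055287 105.        ]
3.45 [416.79133861 229.31203325 348.81862597] [22.  -3.5 93.5 -0.1 90.  91. ] [[-0.9334, 0.0006, 0.3588], [-0.3588, -0.0009, -0.9334], [-0.0003, -1.0, 0.001]]
[[397.33692205 203.54769545]
 [396.56369305 208.98198297]]
```

View pics/w2b.png

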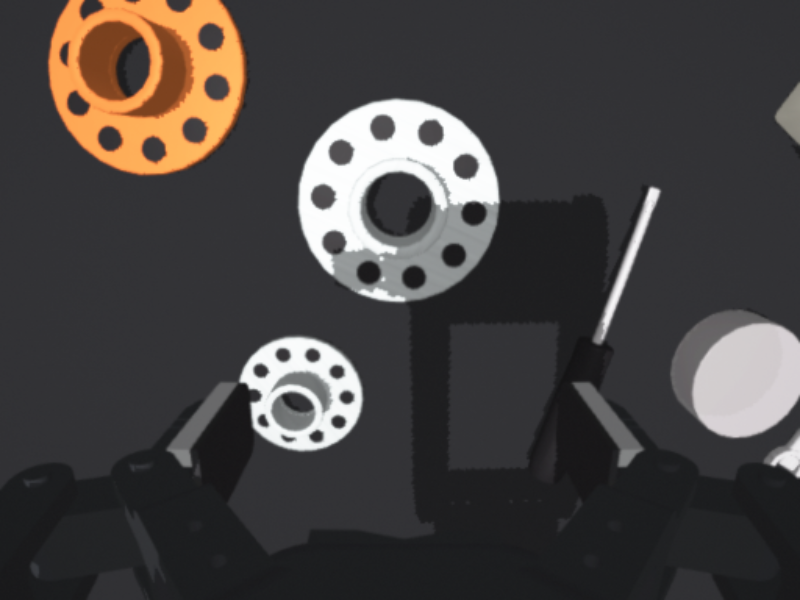

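The disc spans x 299–500 and y 98–301, so its centre is (399.5,199.5).

Run:
```python
from h import *
q=lambda x,y:(x/1.5625-.2,y/1.5625-.2)
g=cv2.cvtColor(cv2.imread('pics/w2.png'),cv2.COLOR_BGR2GRAY)
m=(g>90).astype(np.uint8); m[:,:185]=0;m[:,325:]=0;m[:55]=0;m[200:]=0
c=max(cv2.findContours(m,0,1)[0],key=cv2.contourArea); e=cv2.fitEllipse(cv2.convexHull(c)); print(e, at('w2',*e[0],7))
r=at('w2',*q(399.5,199.5),7); print(r)
R=monitor.get_obs()['orientation']; p=monitor.get_obs()['tool_pos']
X=R.copy()
print(R.T@(np.array([r[0],r[1],188])-p))
```

```text
((254.54063415527344, 127.64917755126953), (129.08364868164062, 130.24351501464844), 13.346999168395996) [456.919465  247.9627127   7.       ]
[457.37577995 247.20495736   7.        ]
[-44.03147666 160.94058624  -2.59663377]
```

servo_tool --plan '[[[1,-5.5,16,-0.3,0],[1,-5.5,16,-0.3,0],[1,-5.5,16,-0.3,0],[1,-5.5,16,-0.3,0],[1,-5.5,16,-0.3,0],[1,-5.5,16,-0.4,0],[1,-5.5,16,-0.3,0],[1,-5.5,16,-0.4,0]]]'

```text
clock: 4.5
tool_pos: [457.2, 248.7, 219.7]
orientation: [[-0.933, 0.0, 0.36], [-0.36, -0.0, -0.933], [-0.0, -1.0, 0.0]]
contact_force: [0.0, 0.0, 0.1]
finger_gap: 0.999
```

servo_tool --plan '[[[1,0,9,0,0],[1,0,9,0,0],[1,0,8,0,0],[1,0,7,0,0],[1,0,0,0,0],[1,0,0,0,0]]]'

```text
clock: 5.25
tool_pos: [456.9, 248.5, 188.0]
orientation: [[-0.933, 0.001, 0.36], [-0.36, 0.0, -0.933], [-0.001, -1.0, 0.0]]
contact_force: [-0.3, 0.9, -0.2]
finger_gap: 1.001
```

Run:
```python
from h import *
o=monitor.get_obs(); print(o['clock'],o['tool_pos'],o['contact_force'])
a=snap('wrist','w3'); b=snap('side','s3')
cv2.imwrite('pics/c3.png',np.hstack([cv2.resize(a,(480,360)),cv2.resize(b[225:325,240:330],(320,360))]))
```

```text
5.25 [456.9430351  248.49315991 188.01136625] [-0.31806903  0.87631795 -0.19859475]
```

View pics/c3.png

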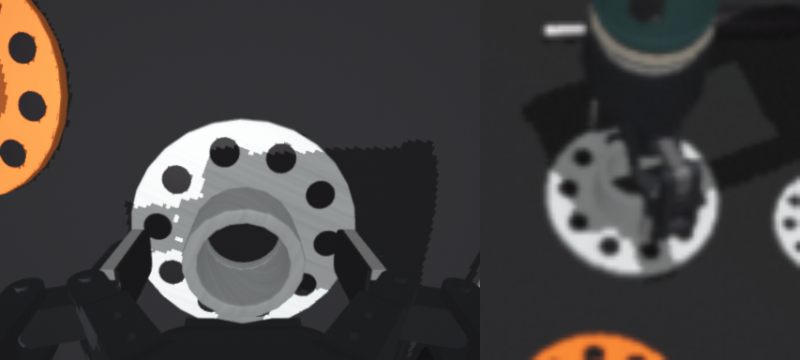

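The hub top, at (243,266), sits centred between the fingers. Closing and lifting.

servo_tool --plan '[[[0,0,0,0,0],[0,0,0,0,0],[0,0,0,0,0],[0,0,0,0,0],[0,0,0,0,0]]]'

```text
clock: 5.98
tool_pos: [457.2, 248.5, 188.5]
orientation: [[-0.933, 0.002, 0.36], [-0.36, 0.0, -0.933], [-0.002, -1.0, 0.0]]
contact_force: [-0.6, -0.5, 5.8]
finger_gap: 0.611
```

servo_tool --plan '[[[0,0,-4,0,0],[0,0,-8,0,0],[0,0,-14,0,0],[0,0,-20,0,0],[0,0,-20,0,0],[0,0,-20,0,0],[0,0,-14,0,0],[0,0,0,0,0]]]'

```text
clock: 6.98
tool_pos: [457.1, 248.6, 289.4]
orientation: [[-0.933, 0.003, 0.36], [-0.36, 0.001, -0.933], [-0.003, -1.0, -0.0]]
contact_force: [0.1, 0.8, -3.9]
finger_gap: 0.608
```

Run:
```python
from h import *
o=monitor.get_obs(); print(o['clock'],o['tool_pos'],o['orientation'].round(4).tolist(),o['contact_force'],o['ft_torque'],o['finger_gap'])
a=snap('wrist','w4')
cv2.imwrite('pics/w4b.png',cv2.resize(a,(800,600)))
T=np.array([635,-25,o['tool_pos'][2]]); print((o['orientation'].T@(T-o['tool_pos'])).round(1))
```

```text
6.975 [457.14531594 248.63161927 289.42098134] [[-0.9331, 0.0031, 0.3596], [-0.3596, 0.0012, -0.9331], [-0.0034, -1.0, -0.0]] [ 0.12341899  0.76929261 -3.93092147] [ 0.01861145  0.01708359 -0.02242331] 0.6076900846674372
[-6.760e+01  2.000e-01  3.193e+02]
```

View pics/w4b.png

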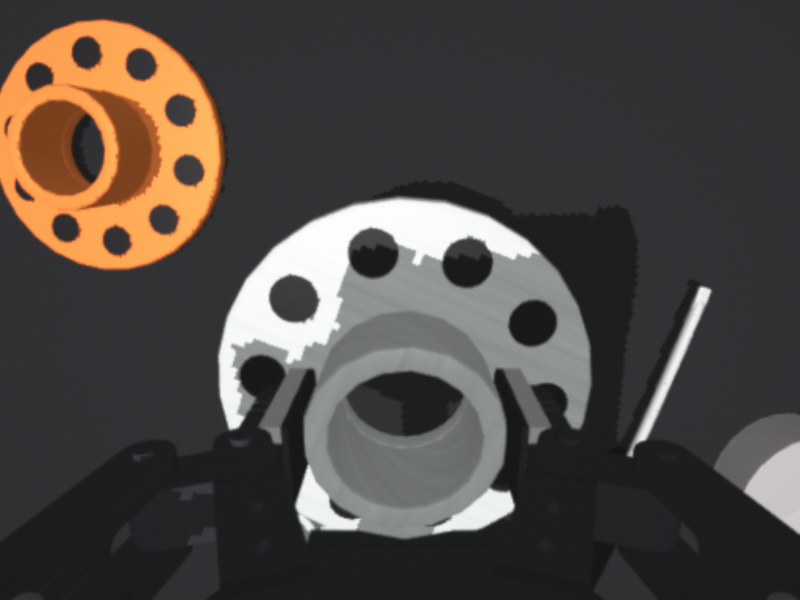

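The rotor is held. Its hub-top outer rim spans x 305–507 with the top at y 348, and the bore spans x 327–484 with the top at y 371. I'll locate its axis by projecting circles.

Run:
```python
from h import *
from scipy.optimize import least_squares
t=np.linspace(0,2*np.pi,200)
def ext(f,x,y,z,r):
    p=(proj(f,np.c_[x+r*np.cos(t),y+r*np.sin(t),0*t+z])+.2)*1.5625
    return np.r_[p.min(0),p.max(0)]
def res(s):
    a=ext('w4',s[0],s[1],s[2],27);b=ext('w4',s[0],s[1],s[2],20)
    return np.r_[a[0]-305,a[2]-507,a[1]-348,b[0]-327,b[2]-484,b[1]-371]
s=least_squares(res,[457,248,141]);print(s.x,s.fun)
s2=least_squares(lambda q:res([q[0],q[1],140.7]),[457,248]);print(s2.x,s2.fun)
# spindle with same method, rim of taper (r 18 at z105) and shoulder r34 z50
def rs(s):
    a=ext('w1',s[0],s[1],50,34);b=ext('w1',s[0],s[1],105,18)
    return np.r_[a-[319,94,431,208],b[0]-333,b[2]-405]
s=least_squares(rs,[635,-25]);print(s.x,s.fun)
```

```text
[454.23951667 246.61538494 138.70877397] [-1.84044547  1.34385882 -1.59033494  2.68597501 -2.19086085  1.61360094]
[454.93847097 246.88827717] [-3.45170494  2.95591471 -1.64428268  1.490808   -0.99451973  1.99415362]
[634.41173776 -25.19665931] [-0.11061052 -0.63472671  0.40512024  0.69621736 -0.03393135 -0.21265934]
```

Biases of the wrist camera cancel in the rotor-to-spindle difference, which is (177.5,-273). I'll carry it over by that amount and raise it 45.

servo_tool --plan '[[[0,-3,-8,10,0],[0,-5,-8,22,0],[0,-6,-8,29,0],[0,-6,-8,30,0],[0,-7,-8,32,0],[0,-7,-5,32,0],[0,-7,0,32,0],[0,-7,0,32,0]]]'

```text
clock: 8.02
tool_pos: [581.0, 59.7, 332.1]
orientation: [[-0.933, -0.001, 0.359], [-0.359, -0.0, -0.933], [0.001, -1.0, -0.0]]
contact_force: [-0.2, -0.1, -3.0]
finger_gap: 0.61
```

servo_tool --plan '[[[0,-6.5,0,32,0],[0,-6,0,29,0],[0,-4,0,22,0],[0,-3,0,16.6,0],[0,0,0,0,0],[0,0,0,0,0]]]'

```text
clock: 8.78
tool_pos: [634.1, -23.9, 332.6]
orientation: [[-0.933, -0.001, 0.36], [-0.36, 0.001, -0.933], [0.0, -1.0, -0.001]]
contact_force: [0.1, 0.6, -3.6]
finger_gap: 0.604
```

Run:
```python
from h import *
o=monitor.get_obs(); print(o['clock'],o['tool_pos'],o['orientation'].round(4).tolist(),o['contact_force'],o['ft_torque'],o['finger_gap'])
a=snap('wrist','w5'); b=snap('side','s5')
print(proj('s5',[[633,-26,50],[633,-26,109]]))
cv2.imwrite('pics/c5.png',np.hstack([cv2.resize(a,(480,360)),cv2.resize(b[135:225,180:260],(320,360))]))
T=np.array([634.6,-24.4,o['tool_pos'][2]]); print((o['orientation'].T@(T-o['tool_pos'])).round(1))
```

```text
8.775 [634.11232174 -23.90555235 332.6437882 ] [[-0.9329, -0.0006, 0.3602], [-0.3602, 0.0007, -0.9329], [0.0003, -1.0, -0.0008]] [ 0.07035586  0.61006021 -3.58034079] [ 0.02105651  0.02748121 -0.01869245] 0.6040245391143111
[[220.1808029  186.5103164 ]
 [219.2610578  171.38440963]]
[-0.3 -0.   0.6]
```

View pics/c5.png

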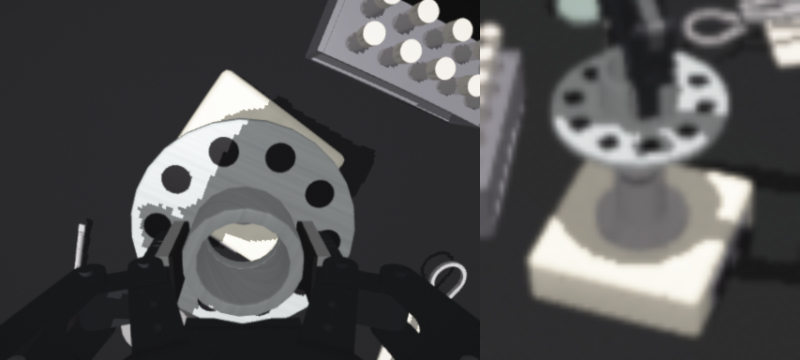

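It looks aligned: in the side crop the disc centre is at x≈640 and the spindle axis at x≈643. Lowering in stages.

servo_tool --plan '[[[0,0,10,0.5,0],[0,0,10,0,0],[0,0,8,0,0],[0,0,4,0,0],[0,0,3,0,0],[0,0,3,0,0],[0,0,3,0,0],[0,0,0,0,0]]]'

```text
clock: 9.88
tool_pos: [634.9, -24.8, 292.0]
orientation: [[-0.933, 0.002, 0.36], [-0.36, 0.0, -0.933], [-0.002, -1.0, 0.0]]
contact_force: [1.3, 0.1, -3.1]
finger_gap: 0.607
```

servo_tool --plan '[[[0,0,4,0,0],[0,0,4,0,0],[0,0,6,0,0],[0,0,6,0,0],[0,0,6,0,0],[0,0,6,0,0],[0,0,5,0,0],[0,0,0,0,0]]]'

```text
clock: 10.88
tool_pos: [635.0, -24.7, 254.2]
orientation: [[-0.933, 0.002, 0.36], [-0.36, 0.001, -0.933], [-0.002, -1.0, 0.0]]
contact_force: [5.6, 2.9, -3.6]
finger_gap: 0.611
```

servo_tool --plan '[[[0,-1,3,0,0],[0,0,3,0,0],[0,0,3,0,0],[0,0,3,0,0],[0,0,2,0,0],[0,0,1.5,0,0],[0,0,0,0,0]]]'

```text
clock: 11.75
tool_pos: [635.4, -24.7, 238.9]
orientation: [[-0.933, -0.0, 0.36], [-0.36, -0.0, -0.933], [0.0, -1.0, -0.0]]
contact_force: [2.6, 1.8, -3.1]
finger_gap: 0.608
```

servo_tool --plan '[[[0,-0.5,1,0,0],[0,0,1,0,0],[0,0,0,0,0]]]'

```text
clock: 12.12
tool_pos: [635.6, -24.6, 238.5]
orientation: [[-0.933, -0.001, 0.36], [-0.36, -0.001, -0.933], [0.001, -1.0, 0.0]]
contact_force: [-2.4, 1.5, 5.2]
finger_gap: 0.605
```

Seated: the vertical force rose from -3.4 to +5 N at the expected height. Releasing, rising and going to the pliers.

servo_tool --plan '[[[1,0,0,0,0],[1,0,0,0,0],[1,0,0,0,0],[1,0,0,0,0],[1,0,-10,0,0],[1,0,-20,0,0],[1,0,-25,0,0],[1,0,-25,0,0]]]'

```text
clock: 13.12
tool_pos: [636.0, -24.5, 320.1]
orientation: [[-0.933, 0.003, 0.36], [-0.36, -0.0, -0.933], [-0.002, -1.0, 0.001]]
contact_force: [0.1, -0.7, -0.3]
finger_gap: 1.0
```

servo_tool --plan '[[[1,15,-20,10,0],[1,34,-5,23,0],[1,34,0,23,0],[1,34,0,23,0],[1,34,0,23,0],[1,34,0,23,0],[1,34,0,23,0],[1,34,0,23,0]]]'

```text
clock: 14.12
tool_pos: [459.5, -276.5, 343.4]
orientation: [[-0.933, 0.001, 0.359], [-0.359, -0.001, -0.933], [-0.0, -1.0, 0.001]]
contact_force: [0.2, -0.7, 0.6]
finger_gap: 1.0
```

servo_tool --plan '[[[1,30,0,20,0],[1,14,0,10,0],[1,0,0,0,0],[1,0,0,0,0]]]'

```text
clock: 14.62
tool_pos: [431.4, -318.2, 342.4]
orientation: [[-0.933, 0.001, 0.36], [-0.36, 0.0, -0.933], [-0.001, -1.0, -0.0]]
contact_force: [0.2, 0.6, -0.6]
finger_gap: 1.0
```

Run:
```python
from h import *
o=monitor.get_obs(); print(o['clock'],o['tool_pos'],o['joint_pos'].round(1),o['orientation'].round(4).tolist(),o['finger_gap'])
a=snap('wrist','w6'); b=snap('side','s6')
c=np.zeros((600,800,3),np.uint8); c[:480,:640]=cv2.resize(a,(640,480)); c[480:,:160]=cv2.resize(b[165:210,195:255],(160,120)); 
t=snap('top','t6'); c[480:,160:320]=cv2.resize(t[145:190,245:305],(160,120)); c[440:,600:]=cv2.resize(b[165:213,190:254],(200,160))
cv2.imwrite('pics/c6.png',c)
```

```text
14.625 [ 431.44700401 -318.17565919  342.43880888] [-42.5   4.4  86.3   0.   89.3  26.4] [[-0.9328, 0.0006, 0.3603], [-0.3603, 0.0004, -0.9328], [-0.0007, -1.0, -0.0002]] 1.000221996042926
```

View pics/c6.png

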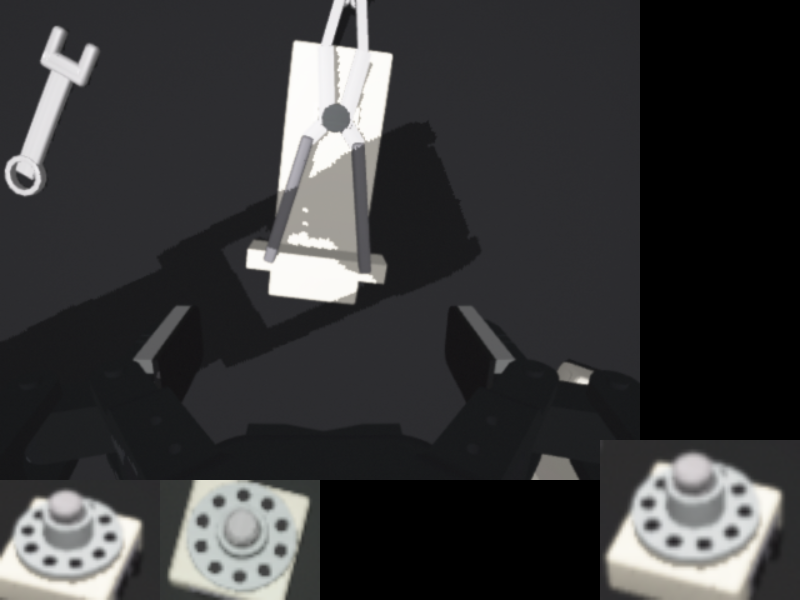

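The rotor sits flat on the shoulder. In the wrist view the pivot is at (336,118), the handle back ends at (270,257) and (365,268), and the fronts at (307,140) and (358,147).

Run:
```python
from h import *
q=lambda x,y:(x/1.25-.1,y/1.25-.1)
P={n:at('w6',*q(*p),46)[:2] for n,p in dict(piv=(336,118),bl=(270,258),br=(365,269),fl=(307,139),fr=(358,146)).items()}
print(P)
b=(P['bl']+P['br'])/2; f=(P['fl']+P['fr'])/2
for n,d in (('piv-b',P['piv']-b),('f-b',f-b)): print(n,np.linalg.norm(d),np.degrees(np.arctan2(d[1],d[0])))
d=(P['piv']-b)/np.linalg.norm(P['piv']-b)
print('grip',P['piv']-55*d, b+45*d, f-40*d, 'w',np.linalg.norm(P['bl']-P['br']),np.linalg.norm(P['fl']-P['fr']))
# circlip from w1 (800 scale) and rest corners
q1=lambda x,y:(x/1.5625-.2,y/1.5625-.2)
print('ring w1',at('w1',*q1(684,329),24))
im=cv2.cvtColor(cv2.imread('pics/w6.png'),cv2.COLOR_BGR2GRAY)
for n,p,z in (('restfl',(293,41),6),('restfr',(392,54),6),('barl',(247,258),30),('barr',(386,275),30),('restbl',(269,292),6),('restbr',(356,303),6)): print(n,at('w6',*q(*p),z).round(1))
```

```text
{'piv': array([ 502.89320833, -299.38772637]), 'bl': array([ 402.2106417 , -291.18746938]), 'br': array([ 417.99860134, -353.97667151]), 'fl': array([ 484.44920519, -287.11084157]), 'fr': array([ 491.95711331, -318.55274597])}
piv-b 95.6436063705755 14.034614666972857
f-b 80.55715377621706 14.191938583359322
grip [ 449.53499163 -312.72566889] [ 453.76134427 -311.66920839] [ 449.39718347 -312.5321156 ] w 64.74367592907024 32.3258725539781
ring w1 [ 601.43462477 -276.17476616   24.        ]
restfl [ 541.9 -253.5    6. ]
restfr [ 558.8 -320.5    6. ]
barl [ 390.7 -275.6   30. ]
barr [ 414.6 -373.6   30. ]
restbl [ 361.1 -299.2    6. ]
restbr [ 377.2 -367.4    6. ]
```

servo_tool --plan '[[[1,0,0,0,7],[1,-2.7,16,-0.1,0],[1,-2.7,16,-0.1,0],[1,-2.7,16,-0.1,0],[1,-2.7,16,-0.1,0],[1,-2.7,16,-0.1,0],[1,-2.7,16,-0.1,0],[1,-2.6,16,0,0]]]'

```text
clock: 15.78
tool_pos: [449.3, -313.7, 229.2]
orientation: [[-0.97, 0.0, 0.243], [-0.243, -0.0, -0.97], [-0.0, -1.0, 0.0]]
contact_force: [1.3, 0.9, -0.2]
finger_gap: 0.997
```

servo_tool --plan '[[[1,0,11,0,0],[1,0,10,0,0],[1,0,9,0,0],[1,0,9,0,0],[1,0,0,0,0],[1,0,0,0,0]]]'

```text
clock: 16.52
tool_pos: [449.3, -313.8, 191.5]
orientation: [[-0.97, 0.001, 0.243], [-0.243, -0.0, -0.97], [-0.0, -1.0, 0.001]]
contact_force: [-0.1, -0.0, 0.1]
finger_gap: 0.999
```

Run:
```python
from h import *
o=monitor.get_obs(); print(o['clock'],o['tool_pos'],o['orientation'].round(4).tolist(),o['contact_force'])
a=snap('wrist','w7'); b=snap('side','s7')
cv2.imwrite('pics/c7.png',np.hstack([cv2.resize(a,(480,360)),cv2.resize(b[100:180,225:305],(320,360))]))
```

```text
16.525 [ 449.28197486 -313.78930038  191.53263116] [[-0.97, 0.0005, 0.2432], [-0.2432, -0.0005, -0.97], [-0.0004, -1.0, 0.0006]] [-0.0994539  -0.04810447  0.11432792]
```

View pics/c7.png

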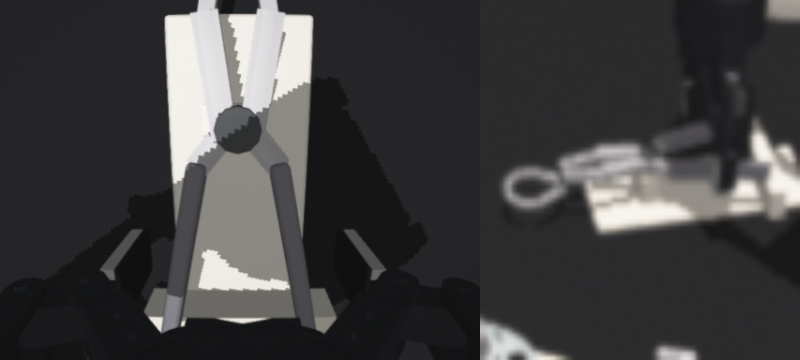

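The handles are between the open fingers with the pivot at (238,129), and it is aligned. Squeezing.

servo_tool --plan '[[[0,0,0,0,0],[0,0,0,0,0],[0,0,0,0,0],[0,0,0,0,0],[0,0,0,0,0],[0,0,0,0,0],[0,0,0,0,0],[0,0,0,0,0]]]'

```text
clock: 17.62
tool_pos: [449.9, -315.3, 196.1]
orientation: [[-0.97, 0.004, 0.243], [-0.243, -0.006, -0.97], [-0.003, -1.0, 0.007]]
contact_force: [-4.9, -0.2, 17.1]
finger_gap: 0.37
```

servo_tool --plan '[[[0,0,-3,0,0],[0,0,-6,0,0],[0,0,-12,0,0],[0,0,-18,0,0],[0,0,-20,0,0],[0,0,-20,0,0],[0,0,-15,0,0],[0,0,-6,0,0]]]'

```text
clock: 18.62
tool_pos: [449.4, -313.8, 292.9]
orientation: [[-0.97, 0.002, 0.243], [-0.243, -0.002, -0.97], [-0.001, -1.0, 0.002]]
contact_force: [0.3, -0.0, -1.9]
finger_gap: 0.365
```

servo_tool --plan '[[[0,0,0,0,0],[0,0,0,0,0]]]'

```text
clock: 18.88
tool_pos: [448.9, -313.5, 290.2]
orientation: [[-0.97, -0.002, 0.243], [-0.243, 0.001, -0.97], [0.001, -1.0, -0.002]]
contact_force: [-0.2, 0.5, -3.3]
finger_gap: 0.366
```

Run:
```python
from h import *
o=monitor.get_obs(); print(o['clock'],o['tool_pos'],o['orientation'].round(4).tolist(),o['contact_force'],o['finger_gap'])
a=snap('wrist','w8'); b=snap('side','s8'); t=snap('top','t8')
cv2.imwrite('pics/c8.png',np.hstack([cv2.resize(a,(480,360)),cv2.resize(b[70:150,225:296],(320,360))]))
```

```text
18.875 [ 448.929985   -313.50820586  290.18637615] [[-0.97, -0.0015, 0.2432], [-0.2432, 0.0012, -0.97], [0.0012, -1.0, -0.0016]] [-0.19636362  0.48668213 -3.31470154] 0.36605417639265747
```

View pics/c8.png

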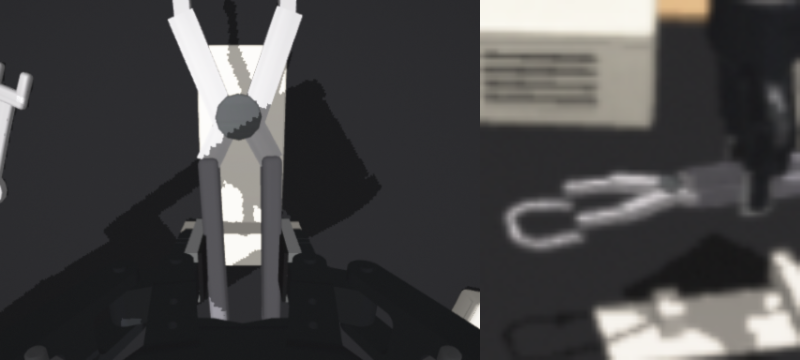

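The circlip is spread wide: in the side crop it is an open U at (540,225), and the handles are parallel. The pivot is at (238,117) in the wrist part. I'll work out the in-hand offset from that.

Run:
```python
from h import *
p=np.array([448.93,-313.51,290.19]); x=np.array([-.970,-.2432]); z=np.array([.2432,-.970])
a=cv2.imread('pics/w8.png'); hsv=cv2.cvtColor(a,cv2.COLOR_BGR2GRAY)
for zz in (138,144):
    P=at('w8',238.3*512/480,117*512/480,zz); d=P[:2]-p[:2]; print(zz,P,'ahead',-d@x,'lat',d@z)
# ring in t8 by diff with top0
for f,g in (('t8','t6'),('s8','s6')):
    A=cv2.cvtColor(cv2.imread(f'pics/{f}.png'),6);B=cv2.cvtColor(cv2.imread(f'pics/{g}.png'),6)
    C=p[:2]-147*x; pr=proj(f,[C[0],C[1],118])[0]; print(f,'pred',pr)
    u,v=pr.round().astype(int); w=18
    print(A[v-w:v+w+1:1,u-w:u+w+1].tolist() if 0 else '')
    m=(A[v-w:v+w+1,u-w:u+w+1]); print('\n'.join(''.join('#' if q>150 else '+' if q>100 else '-' if q>70 else '.' for q in r) for r in m))
```

```text
138 [ 506.40646425 -297.74321713  138.        ] ahead 59.586651915560296 lat -1.3155032739964347
144 [ 506.83489422 -297.73072319  144.        ] ahead 60.005267514862695 lat -1.223428233123689
t8 pred [368.76772607 176.15862589]

.....................................
.....................................
.....................................
.....................................
.....................................
.....................................
.....................................
...............+++++-................
...........+++###+###+-..............
.........+#####++-+++##+.............
........+##+++-.....-+##+............
.......+#+-...........+##............
......-#+..............+#-...........
......+#...............-#+...........
.....-##................##...........
.....-#+................##-..........
.....-#+................+#-..........
.....-#+................+#+..........
.....-##................+#+..........
......+##...............+#+..........
......-##+..............-#+.-........
.......+##..............+++##-.......
.......-##+.............#--##+....
[... 1278 characters left out ...]
...+#####+++++++
........-++-............-+++++++----.
.........+#+.............----........
.........+##-........-----...........
.........-##+--..--++++++-...........
..........-++++++++##++++-...........
...........--++++++++--..............
..............-----..................
.....................................
.....................................
.....................................
.....................................
.....................................
.....................................
.....................................
.....................................
.....................................
.....................................
.....................................
```

servo_tool --plan '[[[0,0,-8,-6,0],[0,-4,-8,-15,0],[0,-8,-8,-22,0],[0,-10,-6,-25,0],[0,-11,0,-26,0],[0,-11,0,-26,0],[0,-11,0,-26,0],[0,-11,0,-26,0]]]'

```text
clock: 20.02
tool_pos: [471.1, -128.9, 322.2]
orientation: [[-0.97, 0.001, 0.244], [-0.244, -0.0, -0.97], [-0.001, -1.0, 0.0]]
contact_force: [0.7, 0.7, -2.7]
finger_gap: 0.365
```

The ring is visible in both views and sits about 6 mm to +y of the prediction. I'll go above the spindle and measure ring and spindle in the same pictures.

servo_tool --plan '[[[0,-12,0,-20,0],[0,-11,0,-18,0],[0,-7,5,-11,0],[0,-2.8,5,-5.6,0],[0,0,0,0,0],[0,0,0,0,0],[0,0,0,0,0]]]'

```text
clock: 20.9
tool_pos: [489.9, -70.4, 311.4]
orientation: [[-0.97, 0.0, 0.242], [-0.242, -0.0, -0.97], [-0.0, -1.0, 0.0]]
contact_force: [0.2, 1.1, -3.0]
finger_gap: 0.363
```

```bash
cat > ring.py <<'E'
from h import *
import sys
n=sys.argv[1]
o=monitor.get_obs(); p=o['tool_pos']; print(o['clock'],p.round(1),o['finger_gap'],o['contact_force'].round(1))
S=np.array([633.2,-26]); zc=p[2]-172
for f,v in (('t'+n,'top'),('s'+n,'side')):
    A=cv2.cvtColor(snap(v,f),6)
    pr=proj(f,[S[0],S[1],zc])[0]; print(f,'S at clip height',pr,'spindle end',proj(f,[S[0],S[1],109])[0],'groove',proj(f,[S[0],S[1],93.5])[0])
    u,v=pr.round().astype(int); print('origin',u-20,v-18)
    m=A[v-18:v+23,u-20:u+21]; print('\n'.join(' '.join('%2d'%(q//10) for q in r) for r in m))
E
python3 ring.py 9
```

```text
20.9 [489.9 -70.4 311.4] 0.36342546728358527 [ 0.2  1.1 -3. ]
t9 S at clip height [275.69189775 159.34724576] spindle end [275.31484981 161.72887378] groove [275.13056695 162.89297013]
origin 256 141
 5  5  7 12 17 16 13 10  7  5  5  5  5  5  5  5  5  5  5  5  5  5  5  5  5  5  5  5  5  5  5  5  5  5  5  5  5  5  5  5  5
 5  5 12 18 21 21 20 18 17 16 13 10  7  5  5  5  5  5  5  5  5  5  5  5  5  5  5  5  5  5  5  5  5  5  5  5  5  5  5  5  5
 5  5 14 20 21 22 21 21 21 20 19 18 17 16 12  9  5  5  5  5  5  5  5  5  5  5  5  5  5  5  5  5  5  5  5  5  5  5  5  5  5
 5  8 16 21 22 22 21 21 21 21 21 21 21 20 19 18 17 16 12  9  5  5  5  5  5  5  5  5  5  5  5  5  5  5  5  5  5  5  5  5  5
 5 11 18 21 21 22 22 22 21 21 21 22 22 21 21 21 20 19 17 17 16 16 12  8  5  5  5  5  5  5  5  5  5  5  5  5  5  5  5  5  5
 5 13 20 21 21 21 22 22 22 21 21 21 20 20 20 20 20 20 19 19 19 19 18 17 17 16 12  7  5  5  5  5  5  5  5  5  5  5  5  5  5
 6 14 20 21 21 22 22 22 22 21 20 20 19 19 19 19 19 19 19 19 18 19 19 19 20 19 18 17 15 16 11  7  5  5  5  5  5  5  5  5  5
 8 16 20 21 21 22 22 21 20 20 20 20 20 
[... 8623 characters left out ...]
4 15 13 13 11  9  8  9  9  8  9 10 12 13 16 18 18 16 15 19 19 11  6  5  7 14 20 22 22
 4  7 15 21 22 21 19 20 21 22 20 14 14 14 15 18 16 12 12 13 13 12 13 15 17 19 20 19 16 13 14 19 21 18 14 14 15 19 21 20 18
 5 10 19 21 17 15 13 14 18 21 20 14 13 12 14 17 18 18 19 19 19 19 19 20 20 20 17 15 13 12 14 20 22 21 19 19 20 20 17 15 13
 6 12 21 20 11  6  5  6 13 20 21 17 12 11 12 13 15 17 19 19 19 19 18 18 18 16 13 12 12 12 14 19 21 20 17 17 17 15 13 13 13
 7 14 21 20 10  5  4  6 13 21 22 20 12 11 11 12 13 14 15 15 15 15 14 14 13 13 12 12 12 11 12 16 17 16 13 12 10 10 11 16 18
 9 17 21 21 17 13 11 13 19 22 22 20 13 11 11 12 12 12 13 13 13 13 13 13 13 13 12 12 12 11 13 15 16 18 16  9  6  6  8 16 21
```

Next, check the ring's levelness with proper projection: local pixel scales first, then a comparison of chords.

Run:
```python
from h import *
for f,c in (('t8',(593,-272,118)),('s8',(593,-272,118)),('t9',(633.2,-26,139.4)),('s9',(633.2,-26,139.4))):
    c=np.array(c,float); p=proj(f,[c,c+[10,0,0],c+[0,10,0],c+[0,0,10]]); print(f,p[0].round(1),'px/mm x,y,z',((p[1:]-p[0])/10).round(3).tolist())
# sub-pixel ridge centres: dark-background s8,t8,s9
def ridge(f,pts):
    pass
from numpy import array
def prof(f,u=None,v=None,a=0,b=0):
    A=cv2.cvtColor(cv2.imread(f'pics/{f}.png'),6).astype(float)
    s=(A[a:b+1,u] if u is not None else A[v,a:b+1])-45; s=s.clip(0); return (s*np.arange(a,b+1)).sum()/s.sum()
A=cv2.cvtColor(cv2.imread('pics/s8.png'),6)
print('s8 far/near rows', [(u,round(prof('s8',u=u,a=111,b=118),1),round(prof('s8',u=u,a=119,b=126),1)) for u in range(236,246,2)])
print('s9', [(u,round(prof('s9',u=u,a=155,b=160),1)) for u in range(213,223,2)])
print('t8 cols',[(v,round(prof('t8',v=v,a=354,b=362),1),round(prof('t8',v=v,a=370,b=378),1)) for v in range(170,178)])
print('t8 far rows',[(u,round(prof('t8',u=u,a=163,b=170),1)) for u in range(362,372)])
```

```text
t8 [366.6 175.6] px/mm x,y,z [[-0.012, -0.364], [-0.373, -0.0], [0.101, -0.065]]
s8 [239.2 118.5] px/mm x,y,z [[-0.31, -0.01], [-0.02, 0.178], [-0.002, -0.26]]
t9 [275.7 159.3] px/mm x,y,z [[-0.001, -0.366], [-0.374, -0.0], [0.013, -0.082]]
s9 [218.7 163.1] px/mm x,y,z [[-0.365, -0.013], [-0.037, 0.242], [-0.017, -0.279]]
s8 far/near rows [(236, np.float64(115.1), np.float64(123.5)), (238, np.float64(115.0), np.float64(123.7)), (240, np.float64(114.9), np.float64(123.4)), (242, np.float64(114.8), np.float64(122.9)), (244, np.float64(113.2), np.float64(122.4))]
s9 [(213, np.float64(157.8)), (215, np.float64(157.4)), (217, np.float64(157.3)), (219, np.float64(157.1)), (221, np.float64(157.1))]
t8 cols [(170, np.float64(358.2), np.float64(374.8)), (171, np.float64(357.4), np.float64(375.0)), (172, np.float64(357.2), np.float64(375.4)), (173, np.float64(357.2), np.float64(375.5)), (174, np.float64(357.3), np.float64(375.6)), (175, np.float64(357.3), np.float64(375.9)), (176, np.float64(357.5), np.float64(375.9)), (177, np.float64(358.0), np.float64(376.0))]
t8 far rows [(362, np.float64(167.0)), (363, np.float64(167.0)), (364, np.float64(166.9)), (365, np.float64(166.7)), (366, np.float64(166.1)), (367, np.float64(166.0)), (368, np.float64(165.8)), (369, np.float64(165.9)), (370, np.float64(166.0)), (371, np.float64(166.4))]
```

The ring is level: the lateral chord is 49 mm in both cameras. I'll correct slightly, lower to just above the spindle end, and take the last close look there.

servo_tool --plan '[[[0,1,5,-1.8,0],[0,0,5,0,0],[0,0,4,0,0],[0,0,0,0,0],[0,0,0,0,0],[0,0,0,0,0],[0,0,0,0,0]]]'

```text
clock: 21.88
tool_pos: [488.5, -68.4, 297.4]
orientation: [[-0.97, 0.0, 0.243], [-0.243, -0.0, -0.97], [-0.0, -1.0, 0.0]]
contact_force: [0.1, -0.0, -2.3]
finger_gap: 0.36
```

Run:
```python
from h import *
o=monitor.get_obs(); p=o['tool_pos']; print(o['clock'],p.round(2),o['finger_gap'],o['contact_force'].round(1),o['orientation'].round(4).tolist())
S=[633.2,-26]
T=snap('top','t10');s=snap('side','s10');snap('wrist','w10')
for f in('t10','s10'): print(f,proj(f,[[*S,p[2]-172],[*S,109],[*S,105]]).round(2).tolist())
up=lambda im,x,y:cv2.resize(im[y:y+50,x:x+40],(400,500),interpolation=cv2.INTER_CUBIC)
cv2.imwrite('pics/c10.png',np.hstack([up(T,255,140),up(s,200,145)]))
```

```text
21.875 [488.53 -68.37 297.39] 0.3602599248865478 [ 0.1 -0.  -2.3] [[-0.97, 0.0004, 0.2432], [-0.2432, -0.0002, -0.97], [-0.0003, -1.0, 0.0003]]
t10 [[275.52, 160.46], [275.31, 161.73], [275.27, 162.03]]
s10 [[218.92, 166.97], [219.19, 171.38], [219.25, 172.44]]
```

View pics/c10.png

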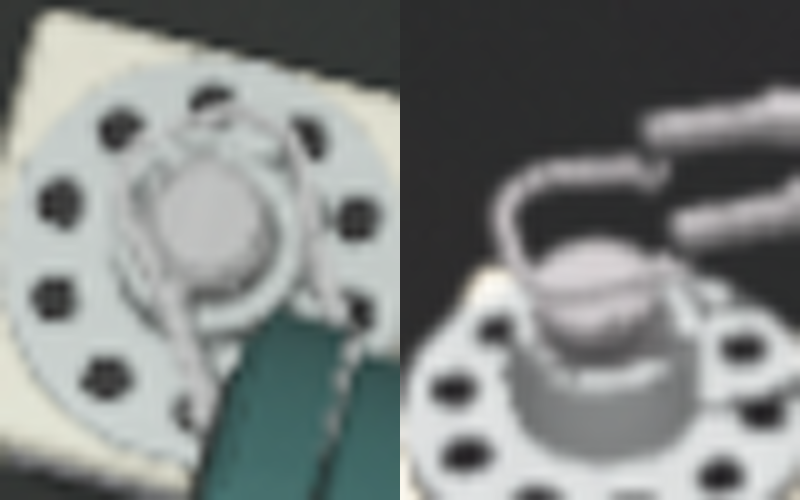

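In the close-up (10x), the ring's sides in the top view are at x≈133 and 311 against a spindle axis at x≈212, so it must go about 2.5 mm towards +y. It is also about 1 mm too far ahead and about 3 mm lower than assumed. Correcting these and lowering gently.

servo_tool --plan '[[[0,0.6,0,-2.4,0],[0,0,4,0,0],[0,0,4,0,0],[0,0,4,0,0],[0,0,2,0,0],[0,0,2,0,0],[0,0,0,0,0],[0,0,0,0,0]]]'

```text
clock: 23.02
tool_pos: [487.4, -66.2, 281.4]
orientation: [[-0.97, 0.0, 0.243], [-0.243, -0.0, -0.97], [-0.0, -1.0, 0.0]]
contact_force: [0.0, 1.1, -1.6]
finger_gap: 0.36
```

Run:
```python
from h import *
o=monitor.get_obs(); p=o['tool_pos']; print(o['clock'],p.round(2),o['contact_force'].round(1),o['ft_torque'].round(3))
T=cv2.cvtColor(snap('top','t11'),6)
print(proj('t11',[[633.2,-26,p[2]-175]]))
print('\n'.join('%d '%r+' '.join('%3d'%q for q in T[r,262:294]) for r in range(150,172,2)))
```

```text
23.025 [487.37 -66.2  281.36] [ 0.   1.1 -1.6] [0.003 0.087 0.008]
[[275.28308851 161.92950337]]
150 209 201 200 191 165 161 180 199 199 199 199 179  65  61  60  60 108 172 197 197 198 197 198 198 199 200 203 210 217 215 212 206
152 202 196 166  65  61  60  66 142 200 201 201 193 163 147 164 164 174 196 200 200 190 142  73  70  96 157 199 200 200 207 220 220
154 202 202 187 107  61  70 122 176 190 178 176 185 171 144 150 152 155 180 182 181 179 101  61  60  60 118 184 202 202 203 211 221
156 201 200 199 197 188 182 174 158 162 178 158 161 175 179 180 177 175 186 186 164 151 180 158 129 175 185 202 201 201 201 201 208
158 125 182 200 197 192 182 159 177 172 157 179 190 192 193 192 190 188 178 174 194 196 178 188 199 200 200 200 200 200 200 199 200
160  74 149 201 197 183 173 192 173 166 189 190 190 193 193 191 190 190 188 174 150 171 197 184 180 199 195 169  93  62  72 122 180
162 134 191 201 194 182 170 185 148 165 190 190 191 193 192 190 190 191 191 179 135 127 175 187 191 202 187 113  61  61  61 110 176
164 203 203 203 198 188 187 163 134 158 168 191 193 192 191 190 190 191 180 147 140 129 168 173 177 179 201 194 168 156 175 185 201
166 204 203 203 193 156 167 180 146 144 152 162 172 174 181 177 166 161 152 131 117 153 190 172 178 190 200 200 200 200 200 200 200
168 147 204 204 204 187 123 168 184 150 111 133 149 137 132 129 126 127  89 122 177 193 173 148 173 192 197 194 172 176 190 201 200
170 122 186 203 203 199 173 131 164 188 179 162 162 146 141 139 150 169 184 198 191 150 112 121 151 191 179 122  63  62  67 142 202
```

No contact with the underside already past the end of the spindle. Continuing slowly.

servo_tool --plan '[[[0,0,2,0,0],[0,0,2,0,0],[0,0,2,0,0],[0,0,1,0,0],[0,0,0,0,0],[0,0,0,0,0]]]'

```text
clock: 23.82
tool_pos: [487.3, -66.2, 274.3]
orientation: [[-0.97, 0.0, 0.243], [-0.243, -0.0, -0.97], [-0.0, -1.0, 0.0]]
contact_force: [0.0, -1.0, -2.9]
finger_gap: 0.366
```

servo_tool --plan '[[[0,0,1,0,0],[0,0,1,0,0],[0,0,1,0,0],[0,0,1,0,0],[0,0,0,0,0],[0,0,0,0,0]]]'

```text
clock: 24.58
tool_pos: [487.4, -66.2, 270.2]
orientation: [[-0.97, 0.0, 0.243], [-0.243, -0.0, -0.97], [-0.0, -1.0, 0.0]]
contact_force: [0.2, -0.7, -3.1]
finger_gap: 0.36
```

servo_tool --plan '[[[0,0,1,0,0],[0,0,0,0,0],[0,0,0,0,0]]]'

```text
clock: 24.95
tool_pos: [487.3, -66.2, 269.2]
orientation: [[-0.97, -0.0, 0.243], [-0.243, -0.0, -0.97], [0.0, -1.0, 0.0]]
contact_force: [0.3, 0.0, -1.6]
finger_gap: 0.365
```

Run:
```python
from h import *
o=monitor.get_obs(); p=o['tool_pos']; print(o['clock'],p.round(2),o['contact_force'].round(1),o['ft_torque'].round(3))
s=cv2.cvtColor(snap('side','s12'),6); snap('top','t12')
print(proj('s12',[[633.2,-26,93.5],[633.2,-26,109]]))
print('\n'.join('%d '%r+' '.join('%3d'%q for q in s[r,204:236]) for r in range(160,192)))
```

```text
24.95 [487.31 -66.2  269.2 ] [ 0.3  0.  -1.6] [-0.03   0.07  -0.071]
[[219.43734908 175.46775188]
 [219.18949462 171.38179261]]
160  45  45  44  44  44  45  45  44  43  45  44  44  44  44  44  45  44  45  44  44  44  44  44  44  44  45  45  44  44  45  44  44
161  45  44  44  44  43  45  43  44  44  44  44  45  44  44  44  44  45  44  43  45  44  44  44  45  44  44  44  44  44  44  44  44
162  44  45  45  44  44  44  43  44  44  44  44  45  43  44  44  45  44  45  45  44  44  43  45  45  45  44  44  46  51  54  54  61
163  45  43  45  45  44  44  45  44  44  45  45  44  44  45  44  44  44  44  43  44  45  47  54  57  62  65  72  79  96 111 112 120
164  44  45  44  44  44  44  44  44  45  44  44  45  44  44  44  45  45  45  45  45  50  77 109 119 135 145 161 164 170 174 171 163
165  44  45  44  44  45  45  45  44  45  45  44  44  44  44  44  44  45  44  44  48  72 128 169 169 174 173 180 175 170 165 161 149
166  45  45  44  44  45  44  44  45  44  45  44  44  44  44  44  44  45  44  45  48  77 130 161 156 155 147 142 137 128 119 116 111
167  45  44  44  44  44  44  44  45  44  44  44 
[... 2551 characters left out ...]
 120 111 107 125 159 174 172 148  76  37
187 219 218 218 220 222 224 221 198 131 113 114 116 118 121 126 127 129 133 132 130 128 126 122 113 108 119 134 137 136 125  98  84
188 208 178 164 166 187 220 222 212 173 122 115 116 119 125 129 131 131 131 130 129 128 126 125 122 125 153 189 192 191 191 188 185
189 165 103  78  82 123 189 219 219 198 138 125 117 119 126 129 130 130 130 130 130 131 133 144 165 188 203 219 218 217 219 222 223
190 114  51  38  43  83 158 217 221 213 191 175 132 130 136 136 134 135 137 140 149 159 168 194 208 220 220 207 176 166 189 220 225
191 123  74  64  80 126 191 220 221 221 220 214 194 192 193 188 175 174 181 195 199 204 208 220 221 222 204 147  97  84 121 185 223
```

servo_tool --plan '[[[0,0,1,0,0],[0,0,1,0,0],[0,0,0,0,0],[0,0,0,0,0]]]'

```text
clock: 25.55
tool_pos: [487.3, -66.2, 267.2]
orientation: [[-0.97, 0.0, 0.243], [-0.243, -0.0, -0.97], [-0.0, -1.0, 0.0]]
contact_force: [0.2, 0.3, -3.0]
finger_gap: 0.364
```

servo_tool --plan '[[[0,0,1,0,0],[0,0,0,0,0],[0,0,0,0,0]]]'

```text
clock: 25.92
tool_pos: [487.3, -66.2, 266.2]
orientation: [[-0.97, 0.0, 0.243], [-0.243, -0.0, -0.97], [-0.0, -1.0, 0.0]]
contact_force: [-0.6, -0.2, -2.9]
finger_gap: 0.361
```

servo_tool --plan '[[[0,0,0,0,0],[0,0,0,0,0]]]'

```text
clock: 26.18
tool_pos: [487.3, -66.2, 266.2]
orientation: [[-0.97, 0.0, 0.243], [-0.243, -0.0, -0.97], [-0.0, -1.0, 0.0]]
contact_force: [-0.1, -0.2, -2.5]
finger_gap: 0.364
```

servo_tool --plan '[[[0,0,1,0,0],[0,0,0,0,0],[0,0,0,0,0]]]'

```text
clock: 26.55
tool_pos: [487.4, -66.2, 265.3]
orientation: [[-0.97, 0.0, 0.243], [-0.243, -0.0, -0.97], [-0.0, -1.0, 0.0]]
contact_force: [0.0, 0.1, -2.5]
finger_gap: 0.36
```

servo_tool --plan '[[[0,0,1,0,0],[0,0,0,0,0],[0,0,0,0,0]]]'

```text
clock: 26.92
tool_pos: [487.4, -66.2, 264.3]
orientation: [[-0.97, 0.0, 0.243], [-0.243, -0.0, -0.97], [-0.0, -1.0, 0.0]]
contact_force: [0.1, 1.0, -0.1]
finger_gap: 0.364
```

Run:
```python
from h import *
o=monitor.get_obs(); p=o['tool_pos']; print(o['clock'],p.round(2),o['contact_force'].round(1),o['ft_torque'].round(3),o['orientation'][2].round(4))
```

```text
26.925 [487.36 -66.19 264.32] [ 0.1  1.  -0.1] [ 0.031 -0.038 -0.038] [-3.e-04 -1.e+00  2.e-04]
```

servo_tool --plan '[[[0,0,0,0,0],[0,0,0,0,0]]]'

```text
clock: 27.18
tool_pos: [487.4, -66.2, 264.3]
orientation: [[-0.97, 0.0, 0.243], [-0.243, -0.0, -0.97], [-0.0, -1.0, 0.0]]
contact_force: [-0.7, -0.3, -1.5]
finger_gap: 0.365
```

servo_tool --plan '[[[0,0,0,0,0]]]'

```text
clock: 27.3
tool_pos: [487.4, -66.2, 264.3]
orientation: [[-0.97, 0.0, 0.243], [-0.243, -0.0, -0.97], [-0.0, -1.0, 0.0]]
contact_force: [-0.5, -0.1, -2.3]
finger_gap: 0.367
```

servo_tool --plan '[[[0,0,0.6,0,0],[0,0,0,0,0]]]'

```text
clock: 27.55
tool_pos: [487.3, -66.2, 263.7]
orientation: [[-0.97, 0.0, 0.243], [-0.243, -0.0, -0.97], [-0.0, -1.0, 0.0]]
contact_force: [-0.8, 0.6, -1.6]
finger_gap: 0.361
```

servo_tool --plan '[[[0,0,0,0,0],[0,0,0,0,0]]]'

```text
clock: 27.8
tool_pos: [487.3, -66.2, 263.7]
orientation: [[-0.97, 0.0, 0.243], [-0.243, -0.0, -0.97], [-0.0, -1.0, 0.0]]
contact_force: [-1.6, 0.3, -0.5]
finger_gap: 0.362
```

servo_tool --plan '[[[0,0,0.8,0,0],[0,0,0,0,0],[0,0,0,0,0]]]'

```text
clock: 28.18
tool_pos: [487.3, -66.2, 262.9]
orientation: [[-0.97, 0.0, 0.243], [-0.243, -0.0, -0.97], [-0.0, -1.0, 0.0]]
contact_force: [-1.3, -0.5, -0.3]
finger_gap: 0.366
```

servo_tool --plan '[[[0,0,0,0,0]]]'

```text
clock: 28.3
tool_pos: [487.3, -66.2, 262.9]
orientation: [[-0.97, 0.0, 0.243], [-0.243, -0.0, -0.97], [-0.0, -1.0, 0.0]]
contact_force: [-1.7, -0.3, -0.9]
finger_gap: 0.361
```

Run:
```python
from h import *
def show(): 
    o=monitor.get_obs(); print(o['clock'],o['tool_pos'].round(2),o['contact_force'].round(1),o['ft_torque'].round(3))
show()
for i in range(4): read_camera('wrist'); show()
```

```text
28.3 [487.3  -66.21 262.86] [-1.7 -0.3 -0.9] [-0.096 -0.044 -0.03 ]
28.35 [487.3  -66.2  262.84] [ 0.  -0.2  1.1] [-0.016 -0.03  -0.013]
28.4 [487.3  -66.2  262.84] [-1.4 -0.6 -0.4] [-0.031 -0.067 -0.069]
28.45 [487.29 -66.21 262.84] [-1.4  0.3  0.1] [-0.053 -0.068 -0.022]
28.5 [487.3  -66.21 262.82] [-2.3 -0.1  1. ] [-0.019  0.006 -0.02 ]
```

Contact with the hub began near TCP z = 264, which puts the circlip centre about 172 below the TCP as expected. Backing off to mid-groove.

servo_tool --plan '[[[0,0,-1,0,0],[0,0,-1,0,0],[0,0,0,0,0],[0,0,0,0,0],[0,0,0,0,0]]]'

```text
clock: 29.12
tool_pos: [487.3, -66.1, 264.7]
orientation: [[-0.97, -0.0, 0.243], [-0.243, 0.0, -0.97], [0.0, -1.0, -0.0]]
contact_force: [0.6, -0.3, -1.6]
finger_gap: 0.365
```

Run:
```python
from h import *
def show(): 
    o=monitor.get_obs(); print(o['clock'],o['tool_pos'].round(2),o['contact_force'].round(1),o['finger_gap'])
show()
T=cv2.cvtColor(snap('top','t13'),6).astype(float); s=cv2.cvtColor(snap('side','s13'),6).astype(float); show(); read_camera('wrist'); show()
# rotor disc still seated: compare side view before (s6) & now away from pliers
B=cv2.cvtColor(cv2.imread('pics/s6.png'),6).astype(float); print('disc change',np.abs(s-B)[184:200,200:215].mean())
print(proj('t13',[[633.2,-26,93.5]]))
print('\n'.join('%d '%r+' '.join('%3d'%q for q in T[r,260:296]) for r in range(150,178,2)))
```

```text
29.125 [487.34 -66.13 264.68] [ 0.6 -0.3 -1.6] 0.36481610119372065
29.225 [487.31 -66.14 264.73] [ 0.3  0.5 -2.7] 0.36556433385507325
29.275 [487.31 -66.14 264.75] [ 0.7  0.2 -0.8] 0.3621025874916606
disc change 1.2333333333333334
[[275.13056695 162.89297013]]
150 220 218 208 202 199 192 166 161 180 199 199 199 198 179  64  61  60  60 108 173 197 198 198 197 198 198 199 200 204 210 217 215 212 206 190 179
152 206 200 202 197 166  66  61  62  65 142 200 201 201 194 159  80  74 109 168 200 200 200 190 141  72  70  96 157 199 200 200 207 220 220 220 221
154 203 202 202 202 186 107  60  60 106 173 198 192 198 197 193 184 177 173 181 187 196 200 184  69  60  60  59 118 184 203 202 203 211 221 221 221
156 201 200 200 200 200 197 190 191 196 188 172 170 169 163 171 174 180 177 172 179 183 184 192 185 160 130 175 185 202 201 201 201 201 207 221 221
158  97  79 125 182 201 196 187 186 183 181 173 156 179 190 191 193 192 190 188 178 174 193 196 181 189 200 200 200 200 200 199 200 200 200 209 222
160  62  62  74 148 202 198 184 172 192 173 166 189 189 190 193 193 191 190 191 188 174 150 159 180
[... 532 characters left out ...]
 181 164 119 133 149 137 132 129 126 127  90 122 177 196 180 150 193 196 202 194 172 176 191 201 201 201 190
170  64  65 122 185 203 203 199 177 161 192 185 170 180 162 146 142 139 150 168 184 198 191 151 109 138 179 185 149  97  63  63  67 143 202 200 190
172 176 180 192 203 203 203 203 203 197 187 194 188 170 171 177 184 181 175 166 149 112 102 142 185 193 180 192 174  72  63  63  69 141 198 189 147
174 205 205 205 205 205 205 205 205 204 196 180 190 164 119 138 138 137 144 164 168 151 164 177 191 199 187 178 184 172 186 176 188 200 192 160 146
176 206 206 202 172  75  65  70 126 187 205 199 187 186 165 182 203 204 199 176 127  73  72  71  70  74  86 105 156 194 202 202 202 194 177 180  80
```

The ring's sides at columns ≈266.5 and ≈284.5 straddle the spindle axis (275.1), and there is no side load. The pliers are still fully squeezed, with the opening steady at 0.363. Handing in.

```bash
python3 -c "
from plant import ticket; print(ticket.close_job())"
```

```text
the job is handed in; nothing more can be done
None
```

The job is handed in at about 29 s. The rotor is on the spindle and released, and the arm is still holding the squeezed pliers with the spread circlip round the groove.

- **Rotor:** I chose the larger grey rotor, gripped it by the hub and lowered it onto the shoulder. Contact came at the expected height (vertical force rose from about -3.4 to +5 N). A picture after release showed it sitting flat, hub up, and the side view of the disc had not changed by the end.
- **Pliers:** I gripped them by the handles, squeezed them to the stop and lifted them. The gripper opening stayed at about 0.36, and a picture showed the circlip wide open. Its width matched in both cameras (49 mm), so there was no visible sideways roll.
- **Circlip:** I lowered it over the spindle until it touched the hub lightly (near TCP z = 264), then raised it to TCP z = 264.7. That puts its centre at about 93 mm, against 93.5 for the groove. Side forces were under 1 N, and in the last top picture it is centred on the spindle to about 1 mm.

**Checks that disagreed:**
- The side camera put the circlip about 3 mm lower than the contact height did; I trusted the contact.
- The pliers sat a few mm off to one side of where I expected in the grip; I corrected for that.
- Squeezing pushed the arm up 4.6 mm with about 17 N while the pliers were still on their rest.
- I had used all my picture views by then, so I checked the final position only from pixel values and forces. I did not take a final view of the bystanders, but no unexpected contact force showed during the moves.

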